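Put the finished model leg away in the sprung-lid case

ROBOT

A 7-joint arm with a two-finger parallel gripper is mounted at the origin on the work surface. World frame = base frame: x ahead of the robot, y to its left, z up, the work surface at z = 0. Lengths are in m, angles in rad, forces in N, time in s.
With the tool pointing down it reaches from about 0.4 to 0.85 m from the base axis. Payload 4.5 kg.
Tool frame: the origin (TCP) lies midway between the tips of the shut fingers; the grasp point (between the pads) lies 19 mm behind it; z points along the fingers, y is the line along which they close (so a half turn about z gives the same grasp; the last joint's range is limited). The gripper opens to 85 mm and grips with 20 to 120 N. Pads are 22 mm wide; open, the fingers measure 114 mm over their backs; the gripper's body (76 mm by 85 mm) begins 54 mm behind the grasp point. The pads swing forward as they close: fully open they stand 13 mm farther back than shut.
Start: joints at [-1.126, 0.689, -0.195, 1.565, 0.157, 0.902, -0.215], TCP at [0.25, 0.573, 0.231] pointing down, gripper open.
Joint ranges: [-3.01, 3.01], [-0.46, 2.08], [-1.47, 1.51], [0.13, 2.56], [-1, 4.14], [0.04, 2.09], [-2.66, 2.66]. Speed limits (rad/s): [2.57, 2.57, 3.14, 3.14, 3.14, 3.14, 3.14].

INTERFACE

Orientations are given as [roll, pitch, yaw] about the fixed x, y, z axes, in that order (R = Rz(yaw) Ry(pitch) Rx(roll)).
In Python, from bench import arm, optics, job_done, current_time_s, current_q, current_joint_vel, current_tau, current_eef_pos, current_orientation, current_force, current_wrist_torque, current_gripper_width, current_grip_force gives the robot as it stands. Calls block until the motion is done:
- arm.reach(position, orientation): joint-space move of the TCP to a pose.
- arm.move_l(position, vel=0.15, rot=None, force_limit=None): straight line of the TCP; rot=None keeps the orientation; vel is the mean speed in m/s. With force_limit (N) it stops when the force on the tool has changed by that much, and returns True; else False.
- arm.goto_joints(angles): joint-space move.
- arm.set_gripper(opening): opening from 0.0 (shut) to 1.0 (fully open); the grip force is fixed at half the most; returns when the fingers have stopped.
- arm.wait(seconds).
- arm.ik(position, orientation): joint angles nearest the present ones, or None.
- optics.snapshot(name): name is "side" or "top" or "wrist"; returns (picture, depth): 480x640x3 uint8, blue, green, red; 480x640 float32, m along the optical axis (not along the pixel's ray), 0 where there is no reading.
- optics.camera_params(name): a dict with "fx", "fy", "cx", "cy" (pixels), "eye" and "attitude" of the camera in the world; the wrist camera has in their place "hand_eye" (4x4, takes a point from camera to tool coordinates, whose origin is the TCP and whose axes are the flange's). Camera axes: x right, y down, z forward; pixel columns grow to the right and rows downward; lengths in m; the calibration is good to about 2 mm. A picture is of the moment at which its call begins: read the wrist's pose just before it. camera_params takes no time and is no camera call.
A pose or a line that the arm cannot do raises arm.MotionError and nothing moves.
- job_done(): hands the job in; it is judged then, once.
Readings, each from a call of its own:
- current_time_s(): time.
- current_q(): joint angles.
- current_joint_vel(): joint speeds.
- current_tau(): joint torques, N m.
- current_eef_pos(): TCP position.
- current_orientation(): TCP orientation.
- current_force(): force on the tool from outside, world axes, zero at the start.
- current_wrist_torque(): the same for the moment, N m.
- current_gripper_width(): opening from 0.0 (shut) to 1.0 (fully open).
- current_grip_force(): force on a finger pad.
Only numpy, scipy, OpenCV 4.12 (cv2) and the standard library are available. Lean on these libraries where they do the work, as an engineer would, in place of code of your own. Each camera call takes 0.05 s, during which the arm holds its last target. There are 200 camera calls.

TASK

Put the finished model leg away: press the thumb latch so that the parts case pops open, take the leg off the sloping drying stand under the lamp and lay it down flat on its underside (not dropped) in the empty half of the case, beside its twin. Then push the lid down until it snaps shut, and let go. Leave the twin in its half of the case, and do not disturb the other things on the bench.

Things in the scene. Friction and masses are not known exactly. Their poses are not given: they have to be found in the camera images.
- case: Grey plastic parts case, fixed to the bench: 150 (x) by 190 (y), rim 55 mm high, walls and floor 5 mm. Origin: centre of its underside; its -x side is the front, roughly facing the robot. A divider along x at y = 0 (4 mm thick, top at 17 mm) makes two halves of 140 by 88 mm: the twin leg is in the +y half, the -y half is empty. It may stand left or right on the bench.
- empty_bay (a point): Centre of the floor of the empty (-y) half of the case, 45.5 mm from the case's middle, 5 mm above its underside; axes as the case.
- lid (a joint): Angle of the flat grey lid, rad: 0 shut (rests at about 0.01 under the latch), 1.6 fully open, standing upright along the case's back. 150 mm deep, 190 wide, 8 thick, hinged on the back rim. A spring drives it open and keeps it open (1.5 N at the front edge when shut, 0.7 N when open). Pushed fully down it snaps under the latch: about 10 N at the front edge.
- lid_hinge (a point): Middle of the lid's hinge line on the case's back rim, 75 mm behind (+x) the case's origin and 55.5 mm above its underside; axes as the case. The lid's underside passes through this line; its outer (upper) face is 8 mm off it.
- lid_front (a point): Point on the lid's outer (upper) face, on its middle line, 135 mm from the hinge, 15 mm short of the front edge; moves with the lid, z out of the outer face.
- latch (a joint): Angle of the black thumb latch at the middle of the case's front, rad: 0 at rest, hooked over the lid; 0.35 fully pressed. At about 0.2 the lid is let go and springs open by itself; released, the latch springs back. Its hook stands 17 to 37 mm behind the pad's centre and reaches 26 mm above the case's rim.
- latch_pad (a point): Centre of the top of the latch's thumb pad, 114 mm in front of the case's origin, 33 mm up; axes as the case. 36 (x) by 34 mm (y), sloping 15 degrees down to the front. Push it down 7 to 10 mm (2 N at first, 8 N fully); it pivots 30 mm behind and 5 mm below this point. With the tool leaning back to the robot some 30 degrees, the gripper stays clear of the rising lid.
- leg: The finished leg, mint plastic, loose, lying along the stand's slope with its -x end down at the lip. 110 mm along x, 40 mm high. x -55 to +10 mm: a shin block 30 mm wide, 30 mm high, two studs at its end; x +10 to +55: a wider domed part, 48 mm wide. Origin: centre of the flat underside, z out of its top. 40 to 85 g, balances at x = -5 mm; grip it across the shin at x = -8 mm.
- twin: The twin leg, mint plastic, loose, in the +y half of the case, under the lid at the start. 110 mm along x, 40 mm high. x -55 to +10 mm: a shin block 30 mm wide, 30 mm high, two studs at its end; x +10 to +55: a wider domed part, 48 mm wide. Origin: centre of the flat underside, z out of its top. 40 to 85 g, balances at x = -5 mm.
- stand: Drying stand, fixed: black base 200 by 100 mm; on it a plywood board 124 mm long, 90 wide, sloping 35 degrees, rising away from the robot (towards +x). Origin: centre of the underside, under y = 0 of the board. Middle of the board's upper face: x = -10, z = 75 mm; the leg rests there against a lip 14 mm high at the lower end. A post at x = 98 mm carries a lamp head above.
- lamp_front (a point): Middle of the lower front edge of the lamp head, 22 mm in front of the stand's origin, 215 mm up. From here the head runs 92 mm back (+x), 18 mm up and 75 mm to each side. It bars an upright gripper from the leg: come in leaning back to the robot, square to the slope (35 degrees), and draw the leg out the same way by 150 mm.
- jar: Clear jar of spare bits, 60 mm across, 62 mm high, loose; origin at the centre of its underside. Bystander.
- jar_lid: White jar lid lying flat, 72 mm across, 11 mm high, loose; origin under its centre. Bystander.
- torso: Mint plastic body shell of the model, 72 by 70 mm, 52 mm high, loose; origin under its centre. Bystander.
- paint_a: Small paint jar, 42 mm across, 66 mm high, loose; origin under its centre. Bystander.
- paint_b: Small paint jar, 42 mm across, 66 mm high, loose; origin under its centre. Bystander.
- nippers: Side cutters lying flat, 135 mm long, 48 mm wide, 16 mm high, loose; origin at the pivot, jaws to +x. Bystander.
- brush: Slim paint brush on a small white rest, lying along its x axis (bristles to +x), 170 mm long, 10 mm high, loose; origin under its middle. Bystander.
Things that resemble listed ones, but are neither listed nor needed, are in the scene too. What is shaped like the leg but black or orange is not meant.

How it is judged:
On the way, in this order (a step that is already met when the one before it is completed fails the run):
1. the thumb latch is pressed in with the case still shut (value of joint latch above 0.12 rad and value of joint lid below 0.3 rad).
2. the lid has sprung open and nothing of the robot touches it (value of joint lid above 1.4 rad and contact force between each of the fingers, the arm and lid below 0.1 N), for 0.1 s.
3. the leg lies flat in the empty half of the open case, let go (x of leg in the frame of case between -0.02 and 0.02 m and y of leg in the frame of case between -0.0755 and -0.0155 m and z of leg in the frame of case below 0.012 m and angle between leg's own z axis and vertical below 0.15 rad and contact force between the fingers and leg below 0.1 N and value of joint lid above 1.2 rad), for 0.2 s.
4. the lid is shut and the latch has snapped back over it (value of joint lid below 0.03 rad and value of joint latch below 0.05 rad), for 0.2 s.
At the end, for the whole second after the job is handed in: The lid is shut (0.03 rad) under the resting latch (0.05 rad). In the case the leg lies still, flat and right way up (0.15 rad) in the -y half, its origin within 20 mm (x) and 30 mm (y) of that half's middle and under 12 mm high; the twin likewise in the +y half (all of step 4 and x of leg in the frame of case between -0.02 and 0.02 m and y of leg in the frame of case between -0.0755 and -0.0155 m and z of each of leg, twin in the frame of case below 0.012 m and angle between each of leg, twin's own z axis and vertical below 0.15 rad and x of twin in the frame of case between -0.02 and 0.02 m and y of twin in the frame of case between 0.0155 and 0.0755 m and linear speed of leg below 0.02 m/s); the robot touches nothing.
It fails at once if the leg is dropped or thrown (faster than 0.6 m/s with no finger on it) (contact force between the fingers and leg below 0.1 N and linear speed of leg above 0.6 m/s).
It fails at once if the twin leg is moved by more than 25 mm (distance of twin from where it was at the start of the episode above 0.025 m).
It fails at once if another thing on the bench is pushed more than 25 mm or knocked over (distance of any of jar, jar_lid, torso, paint_a, paint_b, nippers, brush from where it was at the start of the episode above 0.025 m or angle between any of jar, jar_lid, torso, paint_a, paint_b, nippers, brush's own z axis and vertical above 0.35 rad).
It also fails if it takes over 70 s, if anything falls off the work surface, if the arm or the gripper's body presses on something with over 40 N, if the wrist force passes 120 N, or if a joint passes its speed limit or range.

## Working session

There is one attempt and no reset: what is moved stays moved. The work goes in short steps, each a Python script; the robot and the scene stay as the last script left them, time stands still between calls to the robot, and variables do not carry over. Pictures are saved under pics/ and viewed, at most 10 in all, crops included, and the job is handed in when it is done.

```bash
ls; mkdir -p pics; python3 - <<'E'
from bench import *
import cv2,numpy as np
np.set_printoptions(precision=4,suppress=True)
for n in("side","top","wrist"):
    im,d=optics.snapshot(n); cv2.imwrite(f"pics/{n}0.png",im); np.savez(f"pics/{n}0.npz",im=im,d=d); print(n,optics.camera_params(n),d.min(),d.max())
print(current_time_s(),current_eef_pos(),current_orientation())
E
```

```text
pics
side {'fx': 486.5824710390618, 'fy': 486.5824710390618, 'cx': 326.15133203451904, 'cy': 240.23478476214342, 'eye': array([ 0.0342, -0.765 ,  1.1633]), 'attitude': array([-2.4322,  0.0149, -0.6025])} 0.0 3.9362974
top {'fx': 500.32784364729116, 'fy': 500.32784364729116, 'cx': 332.36522077785213, 'cy': 239.79016801321475, 'eye': array([ 0.2716, -0.0581,  1.4563]), 'attitude': array([-2.9353, -0.0027, -1.4802])} 0.0 2.534101
wrist {'fx': 386.1456509272086, 'fy': 386.1456509272086, 'cx': 317.99574626438323, 'cy': 243.06705851653257, 'hand_eye': array([[ 0.0012, -0.9566, -0.2914,  0.0741],
       [ 1.    ,  0.0009,  0.0014, -0.0004],
       [-0.001 , -0.2915,  0.9566, -0.1421],
       [ 0.    ,  0.    ,  0.    ,  1.    ]])} 0.0 1.3521649
0.15 [0.2494 0.5725 0.2307] [-3.1402  0.0001  2.7309]
```

View pics/top0.png

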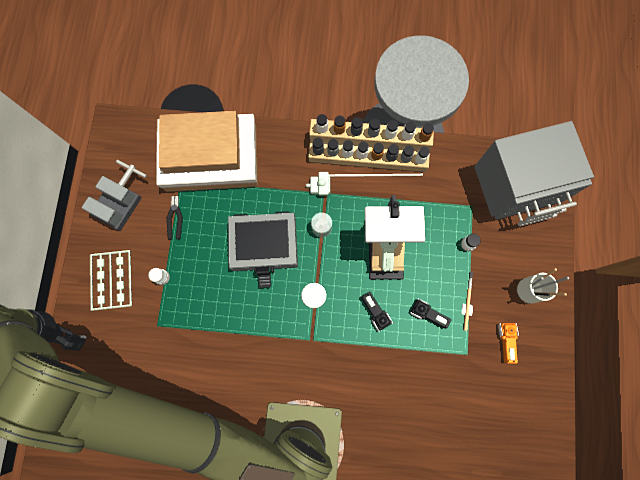

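View pics/side0.png

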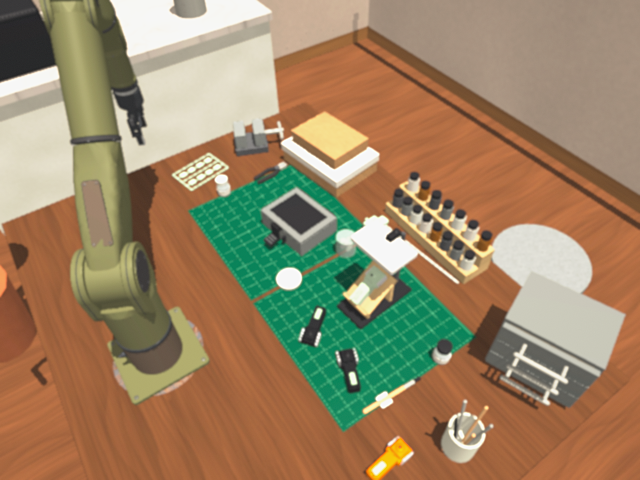

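The top view shows the case at (263,240) with its latch at (264,277), and the stand with its white lamp at (395,225). The mint leg on the slope is at (388,258). Leg-shaped lookalikes are two black ones at (376,310) and (430,313) and an orange one at (509,343). The jar is at (321,223) and the jar lid at (314,295). Only the thing at (388,258) is mint, on the stand and under the lamp. I'll confirm it in a crop, then measure.

```bash
cat > h.py <<'E'
from bench import *
import cv2,numpy as np
from scipy.spatial.transform import Rotation as R
np.set_printoptions(precision=4,suppress=True)
def cam(n,pose=None):
    p=optics.camera_params(n); K=(p["fx"],p["fy"],p["cx"],p["cy"])
    if n=="wrist":
        T=np.eye(4); T[:3,3]=pose[0]; T[:3,:3]=R.from_euler("xyz",pose[1]).as_matrix(); T=T@p["hand_eye"]
    else:
        T=np.eye(4); T[:3,3]=p["eye"]; T[:3,:3]=R.from_euler("xyz",p["attitude"]).as_matrix()
    return K,T
def cloud(d,K,T):
    v,u=np.mgrid[:d.shape[0],:d.shape[1]]
    return np.stack([(u-K[2])/K[0]*d,(v-K[3])/K[1]*d,d],-1)@T[:3,:3].T+T[:3,3]
def ray(u,v,K,T):
    return T[:3,3],T[:3,:3]@[(u-K[2])/K[0],(v-K[3])/K[1],1]
def onplane(u,v,z,K,T):
    o,r=ray(u,v,K,T); return o+r*(z-o[2])/r[2]
def snap(n):
    pose=(current_eef_pos(),current_orientation())
    im,d=optics.snapshot(n); K,T=cam(n,pose); return im,cloud(d,K,T),K,T
def rpy(M): return R.from_matrix(M).as_euler("xyz")
E
python3 - <<'E'
from h import *
out=[]
for n,(u0,v0,u1,v1) in (("top",(350,190,450,340)),("side",(290,210,420,360))):
    f=np.load(f"pics/{n}0.npz"); K,T=cam(n); P=cloud(f["d"],K,T); im=f["im"]
    hsv=cv2.cvtColor(im,cv2.COLOR_BGR2HSV)
    out.append(cv2.resize(im[v0:v1,u0:u1],(400,600 if n=="top" else 460)) if 1 else 0)
    def rep(name,m):
        if m.sum()<4: print(n,name,m.sum());return
        p=P[m].astype(np.float32); r=cv2.minAreaRect(p[:,:2].copy()); print(n,name,m.sum(),p.mean(0),"z",np.percentile(p[:,2],[5,50,95]),np.array(r[0]),np.array(r[1]),r[2])
    X,Y,Z=P[...,0],P[...,1],P[...,2]
    if n=="top":
        rows=dict(case=(190,285,220,305),lat=(266,292,250,280),jar=(210,238,308,335),jl=(280,310,300,330),lamp=(195,245,355,435),base=(265,282,365,410),tors=(165,200,300,335),pa=(265,287,145,172),pb=(228,254,456,484))
        for k,(a,b,c,e) in rows.items():
            m=np.zeros(Z.shape,bool); m[a:b,c:e]=1
            lo,hi={"case":(.045,.08),"lat":(.015,.1),"lamp":(.19,.26),"base":(.008,.03)}.get(k,(.006,.1)); rep(k,m&(Z>lo)&(Z<hi))
    m=(hsv[...,0]>40)&(hsv[...,0]<95)&(hsv[...,1]>20)&(hsv[...,1]<120)&(hsv[...,2]>120)&(Z>.02)&(X>.3)&(X<.9)
    nb,l,s,c=cv2.connectedComponentsWithStats(m.astype(np.uint8))
    for i in range(1,nb):
        if s[i,4]>15: print(s[i]);rep("mint",l==i)
h=max(o.shape[0] for o in out)
cv2.imwrite("pics/crop1.png",np.hstack([cv2.copyMakeBorder(o,0,h-o.shape[0],0,0,0) for o in out]))
E
```

```text
top case 3645 [0.5419 0.1639 0.0648] z [0.0589 0.0649 0.0703] [0.5378 0.1634] [0.1803 0.19  ] 9.096259117126465
top lat 321 [0.4482 0.1491 0.0475] z [0.026  0.0376 0.08  ] [0.4449 0.1486] [0.0564 0.0836] 7.376194000244141
top jar 429 [0.6074 0.001  0.0548] z [0.0089 0.0611 0.0664] [0.6202 0.0053] [0.0827 0.0748] 5.310667991638184
top jl 497 [0.4071 0.0039 0.0119] z [0.0068 0.0119 0.017 ] [0.4097 0.0022] [0.0803 0.0843] 6.071577548980713
top lamp 2214 [ 0.5844 -0.1896  0.2336] z [0.2283 0.233  0.2468] [ 0.6001 -0.1898] [0.1252 0.1517] 5.475261688232422
top base 284 [ 0.4866 -0.198   0.0127] z [0.0087 0.0125 0.0175] [ 0.493  -0.2002] [0.0391 0.1023] 5.0508928298950195
top tors 444 [0.7357 0.0168 0.0315] z [0.0081 0.0335 0.0486] [0.7476 0.0238] [0.1104 0.0912] 1.042321801185608
top pa 280 [0.4182 0.4434 0.0491] z [0.008  0.0613 0.0699] [0.4216 0.4615] [0.0623 0.0772] 6.059896945953369
top pb 265 [ 0.5969 -0.4303  0.0495] z [0.0076 0.0617 0.0699] [ 0.6116 -0.4388] [0.0669 0.0796] 2.473205327987671
[317 177  12  18  64]
top mint 64 [0.728  0.0132 0.0391] z [0.023  0.04   0.0528] [0.731  0
[... 711 characters left out ...]
57386016846
[337 230  17  22  80]
side mint 80 [ 0.5957 -0.0005  0.0508] z [0.0282 0.0556 0.0631] [0.6068 0.0068] [0.0604 0.041 ] 32.11616516113281
[344 247  12   7  37]
side mint 37 [ 0.6081 -0.0277  0.0284] z [0.0209 0.0276 0.0377] [ 0.6103 -0.0278] [0.0117 0.0391] 85.15550994873047
[355 267  29  37 302]
side mint 302 [ 0.5511 -0.1979  0.1118] z [0.0758 0.1165 0.1306] [ 0.5358 -0.1939] [0.0916 0.0423] 5.587095737457275
[314 308   9  12  53]
side mint 53 [ 0.4047 -0.1564  0.0305] z [0.0259 0.0305 0.0353] [ 0.4045 -0.155 ] [0.0371 0.0198] 35.58100891113281
[348 371  10  15  62]
side mint 62 [ 0.371  -0.3605  0.0304] z [0.0264 0.0307 0.0334] [ 0.3712 -0.36  ] [0.0378 0.0179] 65.44844055175781
```

View pics/crop1.png

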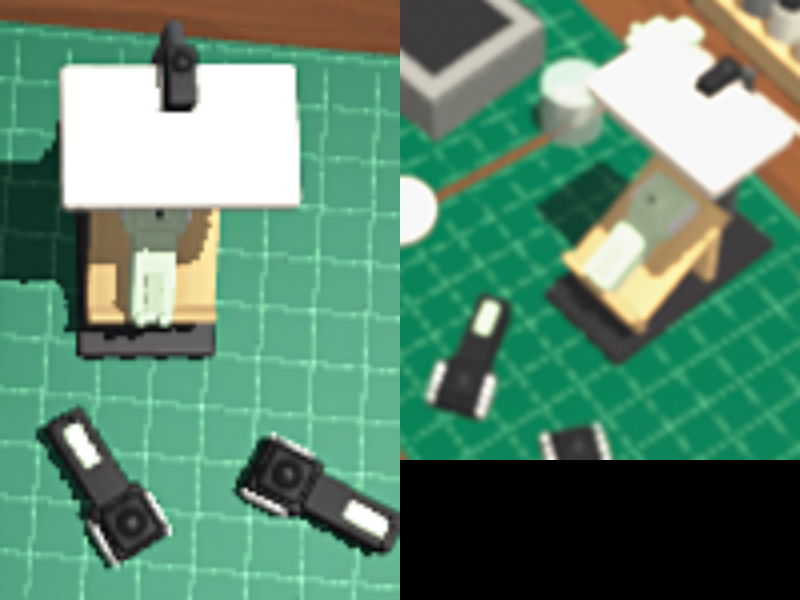

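The crop confirms it: the mint leg lies on the plywood slope with its shin at the lower end, and the two lookalikes in front are black. Next are close wrist views of the case and the stand, from two places each.

```bash
python3 - <<'E'
from h import *
D=np.diag([-1,1,-1.])
def go(p,yaw,lean):
    M=R.from_euler("ZY",[yaw,-lean]).as_matrix()@D   # body z leans to -x
    arm.reach(p,rpy(M)); print(current_eef_pos(),M[:,2],current_time_s())
import pickle
S={}
for k,(p,yaw,l) in dict(case1=((.47,.15,.30),.1,0),case2=((.43,.15,.25),.1,.52),st1=((.40,-.21,.28),.092,.61),st2=((.36,-.20,.24),.092,.3)).items():
    go(p,yaw,l); S[k]=snap("wrist"); cv2.imwrite(f"pics/{k}.png",S[k][0])
pickle.dump(S,open("S.pkl","wb"))
cv2.imwrite("pics/four.png",cv2.resize(np.vstack([np.hstack([S["case1"][0],S["case2"][0]]),np.hstack([S["st1"][0],S["st2"][0]])]),(800,600)))
E
```

```text
[0.4699 0.1512 0.3   ] [ 0.  0. -1.] 1.9083
[0.4303 0.1501 0.2501] [ 0.4944  0.0496 -0.8678] 3.45
[ 0.4007 -0.2091  0.2803] [ 0.5704  0.0526 -0.8196] 4.8583
[ 0.3604 -0.1997  0.2401] [ 0.2943  0.0271 -0.9553] 5.925
```

View pics/four.png

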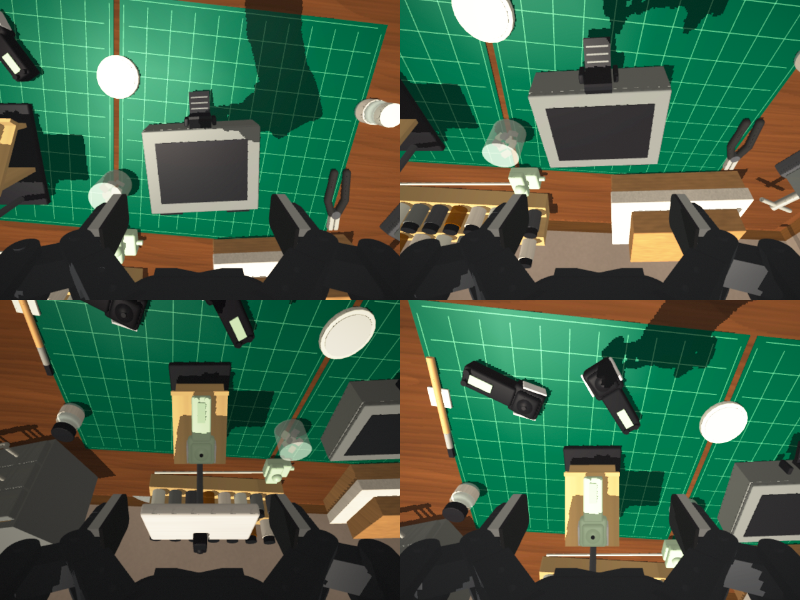

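The mosaic is four 640x480 views at 1/1.6 scale, with the robot side at the top. In both case views the latch pad is at about (200,103) and (597,52), and the lid is below it. In both stand views the leg lies with its shin towards the lip, at (200,410) and (592,490). Next I compute poses from the clouds and masks.

```bash
python3 - <<'E'
from h import *
import pickle
S=pickle.load(open("S.pkl","rb"))
def rect(p):
    c,s,a=cv2.minAreaRect(p[:,:2].astype(np.float32).copy()); return np.array(c),np.array(s),a
for k in("case1","case2"):
    im,P,K,T=S[k]; X,Y,Z=P[...,0],P[...,1],P[...,2]
    box=(X>.40)&(X<.66)&(Y>.05)&(Y<.28)
    lid=box&(Z>.056)&(Z<.072)&(X>.455)
    m=cv2.morphologyEx(lid.astype(np.uint8),cv2.MORPH_OPEN,np.ones((25,25)))>0
    p=P[m]; print(k,"lid",rect(p),"z",p[:,2].mean())
    c,s,a=rect(p); a=np.deg2rad(a if a<45 else a-90); ax=np.array([np.cos(a),np.sin(a)]); ay=np.array([-ax[1],ax[0]])
    q=np.stack([(X-c[0])*ax[0]+(Y-c[1])*ax[1],(X-c[0])*ay[0]+(Y-c[1])*ay[1]],-1)
    pe=q[m]; print(" extents x",np.percentile(pe[:,0],[.5,99.5]),"y",np.percentile(pe[:,1],[.5,99.5]),"yaw",a)
    la=box&(q[...,0]<-.09)&(q[...,0]>-.15)&(Z>.015)&(abs(q[...,1])<.04)
    print(" pad",la.sum(),P[la].mean(0),"local x",np.percentile(q[la][:,0],[1,50,99]),"y",np.percentile(q[la][:,1],[1,50,99]),"z",np.percentile(Z[la],[1,50,99]))
    hk=box&(Z>.074)&(q[...,0]<-.05); print(" hook",hk.sum(),np.percentile(q[hk],[2,98],axis=0).ravel(),Z[hk].max())
for k in("st1","st2"):
    im,P,K,T=S[k]; X,Y,Z=P[...,0],P[...,1],P[...,2]; hsv=cv2.cvtColor(im,cv2.COLOR_BGR2HSV)
    box=(X>.42)&(X<.68)&(Y>-.28)&(Y<-.11)&(Z>.03)&(Z<.17)
    H=hsv[...,0]
    mint=box&(H>35)&(H<100)
    wood=box&(H<32)&(hsv[...,1]>50)&~mint
    p=P[wood]; 
    # board plane, robust
    for _ in range(6):
        A=np.c_[p[:,:2],np.ones(len(p))]; co=np.linalg.lstsq(A,p[:,2],rcond=None)[0]; p=p[abs(p[:,2]-A@co)<.004]
    n=np.array([-co[0],-co[1],1]); n/=np.linalg.norm(n)
    print(k,"board n",n,"slope",np.degrees(np.arccos(n[2])),"yaw",np.arctan2(-n[1],-n[0]),len(p))
    ys=.092; 
    c0=p.mean(0); rx=R.from_euler("ZY",[ys,-np.deg2rad(35)]).as_matrix()
    q=(P-c0)@rx
    for nm,m in(("wood",np.isin(np.arange(Z.size).reshape(Z.shape),np.flatnonzero(wood))&(abs(q[...,2])<.004)),("mint",mint)):
        m=cv2.morphologyEx(m.astype(np.uint8),cv2.MORPH_OPEN,np.ones((3,3)))
        nb,l,s,_=cv2.connectedComponentsWithStats(m); m=l==1+s[1:,4].argmax()
        print(" ",nm,m.sum(),"x",np.percentile(q[m][:,0],[1,50,99]),"y",np.percentile(q[m][:,1],[1,50,99]),"z",np.percentile(q[m][:,2],[1,50,99]),"rect",rect(q[m]))
        if nm=="wood": wc=[np.percentile(q[m][:,i],[1,99]).mean() for i in (0,1)]+[0]; print("   board mid world",c0+rx@wc)
    t=m&(abs(q[...,2]-.03)<.006)&(q[...,0]<q[m][:,0].min()+.065)
    w=P[t]; print("   shin top",t.sum(),"z med",np.median(q[t][:,2]),rect(q[t]),"world",c0+rx@np.r_[rect(q[t])[0],np.median(q[t][:,2])])
    top=box&(q[...,2]<0)  # none
    bb=(X>.4)&(X<.72)&(Y>-.28)&(Y<-.11)&(Z>.008)&(Z<.022); bb&=hsv[...,2]<70
    if bb.sum()>50: print("   base",bb.sum(),rect(P[bb]),np.median(Z[bb]))
E
```

```text
case1 lid (array([0.5471, 0.1776]), array([0.1233, 0.1443]), 89.68233489990234) z 0.06479816771603845
 extents x [-0.0696  0.0692] y [-0.0593  0.059 ] yaw -0.005544301915381462
 pad 16882 [0.4513 0.1896 0.3463] local x [-0.1233 -0.0957 -0.0901] y [-0.0361  0.0139  0.0392] z [0.0297 0.3734 0.3922]
 hook 55451 [-0.0976 -0.0952 -0.0647  0.0393] 0.39477296516841776
case2 lid (array([0.5469, 0.1433]), array([0.1562, 0.1456]), 8.490425109863281) z 0.06482380289179301
 extents x [-0.0722  0.0752] y [-0.0695  0.0702] yaw 0.14818587306111555
 pad 9582 [0.4217 0.1164 0.2013] local x [-0.1498 -0.135  -0.0916] y [-0.0392 -0.0183  0.0372] z [0.0278 0.2734 0.3132]
 hook 11849 [-0.1531 -0.0422 -0.0885  0.0786] 0.314148694818775
st1 board n [-0.562  -0.055   0.8253] slope 34.38080948224196 yaw 0.09755325218467624 3635
  wood 2883 x [-0.0579 -0.0103  0.0572] y [-0.0426 -0.0292 -0.0123] z [-0.002  -0.0002  0.0016] rect (array([ 0.0003, -0.0282]), array([0.0315, 0.1175]), 88.64106750488281)
   board mid world [ 0.5569 -0.2229  0.0769]
  mint 3751 x [-0.0589 -0.0012  0.0444] y [-0.0159  0.0046  0.0251] 
[... 388 characters left out ...]
.8258] slope 34.33499636573541 yaw 0.09615741223378425 3552
  wood 2836 x [-0.0578 -0.0074  0.0559] y [-0.0429 -0.0302 -0.0137] z [-0.002  -0.0001  0.0016] rect (array([-0.0002, -0.0283]), array([0.116 , 0.0295]), 0.214093416929245)
   board mid world [ 0.5577 -0.2231  0.0772]
  mint 3258 x [-0.0598  0.0095  0.0438] y [-0.0159  0.0066  0.025 ] z [0.0197 0.0311 0.0406] rect (array([-0.0068,  0.0041]), array([0.0423, 0.1077]), 89.97015380859375)
   shin top 1370 z med 0.03037471819417037 (array([-0.0282,  0.0036]), array([0.065, 0.029]), 0.0686430037021637) world [ 0.5152 -0.1949  0.0864]
   base 2536 (array([ 0.4626, -0.1902]), array([0.1196, 0.1204]), 2.9173827171325684) 0.011691744408816263
```

```bash
python3 - <<'E'
from h import *
import pickle
S=pickle.load(open("S.pkl","rb"))
for k in("case1","case2"):
    im,P,K,T=S[k]; X,Y,Z=P[...,0],P[...,1],P[...,2]
    box=(X>.40)&(X<.66)&(Y>.04)&(Y<.29)
    m=cv2.morphologyEx((box&(Z>.06)&(Z<.07)).astype(np.uint8),cv2.MORPH_OPEN,np.ones((5,5)))
    nb,l,s,_=cv2.connectedComponentsWithStats(m); m=l==1+s[1:,4].argmax()
    p=P[m]
    # yaw & extents: lid 150x190; drop hook part by rear/side edges
    best=min(np.linspace(0,.2,201),key=lambda a:np.ptp(np.percentile(p[:,:2]@[-np.sin(a),np.cos(a)],[.3,99.7])))
    for a in (best,):
        ax=np.array([np.cos(a),np.sin(a)]);ay=np.array([-ax[1],ax[0]])
        u,v=p[:,:2]@ax,p[:,:2]@ay; ey=np.percentile(v,[.3,99.7]); side=abs(v-ey.mean())>.03; ex=np.percentile(u[side],[.5,99.5])
        c=ax*ex.mean()+ay*ey.mean(); print(k,"yaw",a,"size",np.ptp(ex),np.ptp(ey),"c",c,"z",np.median(p[:,2]),cv2.minAreaRect(p[side][:,:2].astype(np.float32)))
    q=np.stack([(X-c[0])*ax[0]+(Y-c[1])*ax[1],(X-c[0])*ay[0]+(Y-c[1])*ay[1]],-1)
    la=(Z>.015)&(Z<.1)&(q[...,0]<-.09)&(q[...,0]>-.16)&(abs(q[...,1])<.03)
    print(" pad",la.sum(),P[la].mean(0),"x",np.percentile(q[la][:,0],[1,50,99]),"y",np.percentile(q[la][:,1],[1,50,99]),"z",np.percentile(Z[la],[1,50,99]))
    pd=la&(q[...,0]<-.1); A=np.c_[q[pd],np.ones(pd.sum())]; co=np.linalg.lstsq(A,Z[pd],rcond=None)[0]; print(" slope",np.degrees(np.arctan(co[0])),"z at -.114",co@[-.114,0,1])
    hk=(Z>.074)&(Z<.1)&(abs(q[...,0]+.08)<.04)&(abs(q[...,1])<.05); print(" hook",np.percentile(q[hk],[2,98],axis=0).ravel(),Z[hk].max())
E
```

```text
case1 yaw 0.162 size 0.14814348881172673 0.18781082928948217 c [0.546  0.1651] z 0.06460000402696886 ((0.5468283891677856, 0.16517865657806396), (0.15065127611160278, 0.19021011888980865), 8.799688339233398)
 pad 1555 [0.4393 0.1486 0.0431] x [-0.13   -0.1064 -0.0904] y [-0.0157  0.0008  0.0175] z [0.0273 0.0344 0.0798]
 slope 15.208609446305005 z at -.114 0.0323570235553463
 hook [-0.0963 -0.0155 -0.0829  0.0173] 0.08202540654824864
case2 yaw 0.14400000000000002 size 0.14837069941012654 0.18748541495211601 c [0.545  0.1649] z 0.06486740841868627 ((0.5462501049041748, 0.16522561013698578), (0.1514599621295929, 0.190261110663414), 8.952070236206055)
 pad 3514 [0.4405 0.1489 0.0451] x [-0.1294 -0.1008 -0.0905] y [-0.0176 -0.0008  0.0158] z [0.0267 0.0359 0.0793]
 slope 15.815798587880941 z at -.114 0.03225706470875595
 hook [-0.0961 -0.017  -0.0824  0.0152] 0.0820927748998932
```

Both views agree on the case: centre (0.5455,0.165), yaw 0.155, lid 150x190 and top at z 0.0647. The pad sits at local x -114 and z 0.032, which matches the text. Next I press the latch.

```bash
cat >> h.py <<'E'
D=np.diag([-1,1,-1.])
CY=.155; CR=R.from_euler("z",CY).as_matrix(); C0=np.array([.5457,.165,.0])
def case(x,y,z): return C0+CR@[x,y,z]
def tilt(yaw,lean): return R.from_euler("ZY",[yaw,-lean]).as_matrix()@D
E
python3 - <<'E'
from h import *
M=tilt(CY,np.deg2rad(30)); a=M[:,2]; o=rpy(M)
t=case(-.116,0,.032)
arm.set_gripper(0)
arm.reach(t-.10*a+[0,0,.02],o)
arm.move_l(t-.03*a,.15,rot=o); print(current_force())
print(arm.move_l(t+[0,0,-.013],.03,force_limit=16)); print(current_eef_pos()-t,current_force(),current_time_s())
arm.wait(.15)
arm.move_l(t-.12*a,.2); arm.wait(.3)
im,P,K,T=snap("top"); cv2.imwrite("pics/top1.png",im); print(current_time_s())
q=(P-C0)@CR; m=(q[...,2]>.1)&(q[...,2]<.25)&(abs(q[...,0]-.07)<.06)&(abs(q[...,1])<.1); print("lid pts",m.sum(),np.percentile(q[m],[2,50,98],axis=0) if m.any() else 0)
E
```

```text
Traceback (most recent call last):
bench.MotionError: the arm cannot take that pose within its joint ranges
```

```bash
python3 - <<'E'
from h import *
t=case(-.116,0,.032)
for flip in(0,1):
  for lean in(0,10,20,25,30):
    for dy in(-.3,0,.3):
      M=tilt(CY+dy,np.deg2rad(lean)); 
      if flip: M=M@np.diag([-1,-1,1.])
      a=M[:,2]; print(flip,lean,dy,[arm.ik(p,rpy(M)) is not None for p in(t-.10*a,t-.06*a,t-.03*a,t,t+[0,0,.1],t+[.02,0,.06],t-[0,0,.012])])
E
```

```text
0 0 -0.3 [True, True, True, True, True, True, True]
0 0 0 [True, True, True, True, True, True, True]
0 0 0.3 [True, True, True, True, True, True, True]
0 10 -0.3 [True, True, True, True, True, True, True]
0 10 0 [True, True, True, True, True, True, True]
0 10 0.3 [True, True, True, True, True, True, True]
0 20 -0.3 [True, True, True, True, True, True, True]
0 20 0 [False, True, True, True, True, True, True]
0 20 0.3 [False, True, True, True, True, True, True]
0 25 -0.3 [False, False, False, True, True, True, True]
0 25 0 [False, False, False, False, True, True, False]
0 25 0.3 [False, False, False, False, True, True, False]
0 30 -0.3 [False, False, False, False, False, True, False]
0 30 0 [False, False, False, False, False, False, False]
0 30 0.3 [False, False, False, False, False, False, False]
1 0 -0.3 [True, True, True, True, True, True, True]
1 0 0 [True, True, True, True, True, True, True]
1 0 0.3 [True, True, True, True, True, True, True]
1 10 -0.3 [True, True, True, True, True, True, True]
1 10 0 [True, True, True, True, False, True, True]
1 10 0.3 [True, True, True, True, False, True, True]
1 20 -0.3 [True, True, True, True, True, True, True]
1 20 0 [False, False, True, True, True, True, True]
1 20 0.3 [False, False, False, True, True, True, True]
1 25 -0.3 [False, False, True, True, True, True, True]
1 25 0 [False, False, False, False, False, True, False]
1 25 0.3 [False, False, False, False, False, True, False]
1 30 -0.3 [False, False, False, False, False, True, False]
1 30 0 [False, False, False, False, False, False, False]
1 30 0.3 [False, False, False, False, False, False, False]
```

```bash
python3 - <<'E'
from h import *
t=case(-.121,0,.032)
for dy in(-.6,-.45,-.3,-.15,0):
  for lean in(18,20,22,24,26,28):
      M=tilt(CY+dy,np.deg2rad(lean)); a=M[:,2]
      print(dy,lean,[arm.ik(p,rpy(M)) is not None for p in(t+[0,0,.12],t+[0,0,.03],t,t-[0,0,.014],t-.05*a,t-.1*a)])
E
```

```text
-0.6 18 [True, True, True, True, True, True]
-0.6 20 [True, True, True, True, True, True]
-0.6 22 [True, True, True, True, True, True]
-0.6 24 [True, True, True, True, True, True]
-0.6 26 [True, True, True, True, True, True]
-0.6 28 [True, True, True, True, True, True]
-0.45 18 [True, True, True, True, True, True]
-0.45 20 [True, True, True, True, True, True]
-0.45 22 [True, True, True, True, True, True]
-0.45 24 [True, True, True, True, True, True]
-0.45 26 [True, True, True, True, False, False]
-0.45 28 [True, True, True, True, False, False]
-0.3 18 [True, True, True, True, True, True]
-0.3 20 [True, True, True, True, True, True]
-0.3 22 [True, True, True, True, False, False]
-0.3 24 [True, True, True, True, False, False]
-0.3 26 [True, False, False, False, False, False]
-0.3 28 [True, False, False, False, False, False]
-0.15 18 [True, True, True, True, True, True]
-0.15 20 [True, True, True, True, True, True]
-0.15 22 [True, True, True, True, False, False]
-0.15 24 [True, True, False, True, False, False]
-0.15 26 [True, False, False, False, False, False]
-0.15 28 [False, False, False, False, False, False]
0 18 [True, True, True, True, True, True]
0 20 [True, True, True, True, False, False]
0 22 [True, True, True, True, False, False]
0 24 [True, False, False, False, False, False]
0 26 [False, False, False, False, False, False]
0 28 [False, False, False, False, False, False]
```

```bash
python3 - <<'E'
from h import *
M=tilt(CY-.15,np.deg2rad(21)); o=rpy(M)
t=case(-.121,0,.031)
arm.reach(t+[0,0,.12],o)
arm.move_l(t+[0,0,.02],.15); print(current_force())
print(arm.move_l(t-[0,0,.013],.03,force_limit=16)); print(current_eef_pos()-t,current_force(),current_time_s())
arm.wait(.15)
arm.move_l(t+[0,0,.12],.2); arm.wait(.3)
im,P,K,T=snap("side"); cv2.imwrite("pics/side1.png",im[130:350,180:480].repeat(2,0).repeat(2,1)); print(current_time_s())
q=(P-C0)@CR; m=(q[...,2]>.08)&(q[...,2]<.25)&(abs(q[...,0]-.06)<.06)&(abs(q[...,1])<.1); print("lid pts",m.sum(),np.percentile(q[m],[2,50,98],axis=0) if m.any() else 0)
E
```

```text
[ 0.1203 -0.0403  0.7007]
True
[ 0.0007  0.0002 -0.0116] [-1.6841 -1.3287  8.7782] 10.1
11.4083
lid pts 1416 [[ 0.075  -0.0958  0.0832]
 [ 0.0795 -0.0102  0.1509]
 [ 0.086   0.0892  0.2086]]
```

View pics/side1.png

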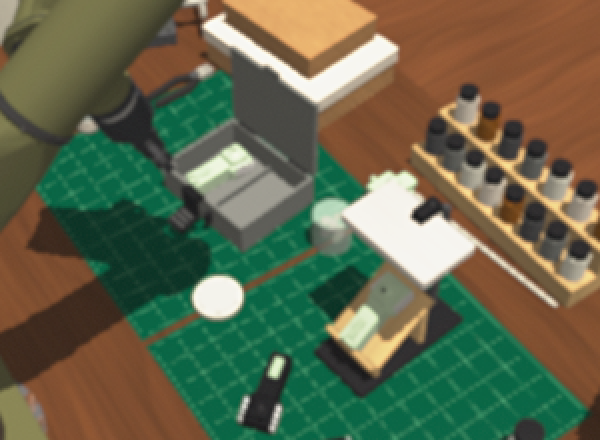

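The case is open. The lid stands upright with its top at z 0.209, and the twin at crop pixel (220,168) is in the far (+y) half. The near half is empty and the leg is undisturbed. Next I grasp the leg.

```bash
python3 - <<'E'
from h import *
L=R.from_euler("ZY",[.093,-np.deg2rad(34.8)]).as_matrix(); M=L@D; o=rpy(M); a=M[:,2]
g=np.array([.5153,-.195,.0865])+L@[.0145,0,-.030+.0035]   # TCP at leg x=-8, z=3.5mm
print(g,[arm.ik(p,o) is not None for p in(g,g-.05*a,g-.16*a)])
arm.set_gripper(1.0)
arm.reach(g-.17*a,o)
arm.move_l(g-.06*a,.15); print(arm.move_l(g,.05,force_limit=12),current_eef_pos()-g,current_force())
arm.set_gripper(0); w=current_gripper_width(); print("width",w,w*85,current_grip_force(),current_force())
f0=current_force()
arm.move_l(g-.16*a,.12); arm.wait(.2)
print(current_force()-f0,current_gripper_width(),current_grip_force(),current_time_s())
im,P,K,T=snap("wrist")
Mt=R.from_euler("xyz",current_orientation()).as_matrix(); q=(P-current_eef_pos())@Mt@D  # leg-like axes at TCP
hsv=cv2.cvtColor(im,cv2.COLOR_BGR2HSV); m=(abs(q)<.08).all(-1)&(hsv[...,0]>35)&(hsv[...,0]<100)&(hsv[...,2]>70)
print(m.sum(),np.percentile(q[m],[1,50,99],axis=0) if m.any() else 0)
cv2.imwrite("pics/grip.png",im)
E
```

```text
[ 0.5422 -0.1925  0.073 ] [True, True, True]
False [-0.0001 -0.      0.0002] [-0.8421 -0.0085  0.0107]
width 0.3393529631636079 28.84500186890667 60.47040939331055 [-2.1866 -0.3819  4.2611]
[ 1.9315  0.019  -4.6163] 0.33825309348261984 59.864646792411804 17.9917
20060 [[-0.0473 -0.0167  0.004 ]
 [-0.0143  0.0001  0.026 ]
 [ 0.0302  0.0167  0.0317]]
```

View pics/grip.png

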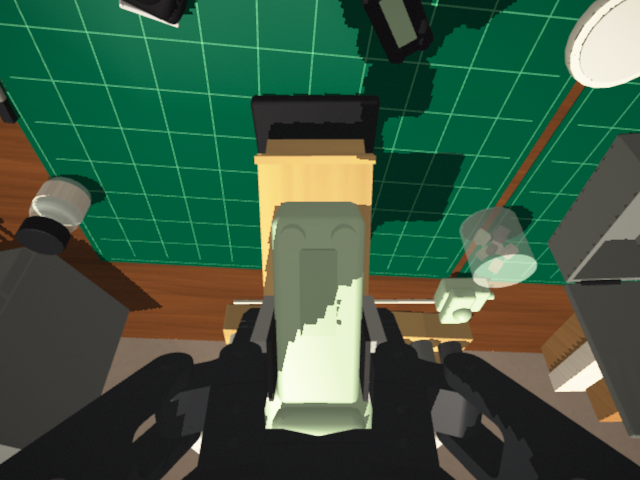

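The leg is held squarely: shin end at -47 mm and top face at +26 mm from the TCP, as expected. It appears at (318,300) in the picture, clear of the stand. Next I place it, with a check of the bay floor height first.

```bash
python3 - <<'E'
from h import *
p0=current_eef_pos()
arm.move_l([p0[0]-.02,p0[1],.32],.2)
M=tilt(CY,0); o=rpy(M)
im,P,K,T=snap("top"); q=(P-C0)@CR
for nm,y in(("bay",-.046),("twin",.0455)):
    m=(abs(q[...,0])<.05)&(abs(q[...,1]-y)<.03)&(q[...,2]<.06); print(nm,m.sum(),np.percentile(q[m][:,2],[5,50,95]))
print("lidx",np.percentile(q[(q[...,2]>.08)&(q[...,2]<.25)&(abs(q[...,0]-.06)<.06)&(abs(q[...,1])<.1)],[2,50,98],axis=0))
t=case(-.008,-.046,0)
print([arm.ik(t+[0,0,z],o) is not None for z in(.2,.1,.008)])
arm.reach(case(-.05,-.046,.25),o)
arm.move_l(t+[0,0,.16],.15); arm.move_l(t+[0,0,.03],.12); arm.wait(.2)
print(arm.move_l(t+[0,0,.0055],.025,force_limit=3),current_eef_pos()-t,current_force(),current_time_s())
E
```

```text
Traceback (most recent call last):
bench.MotionError: the arm cannot follow that straight line within its joint ranges
```

```bash
python3 - <<'E'
from h import *
M=tilt(CY,0); o=rpy(M)
arm.reach([.42,-.17,.30],o); print(current_eef_pos(),current_gripper_width())
im,P,K,T=snap("top"); q=(P-C0)@CR
for nm,y in(("bay",-.046),("twin",.0455)):
    m=(abs(q[...,0])<.05)&(abs(q[...,1]-y)<.03)&(q[...,2]<.06); print(nm,m.sum(),np.percentile(q[m][:,2],[5,50,95]))
print("lidx",np.percentile(q[(q[...,2]>.08)&(q[...,2]<.25)&(abs(q[...,0]-.06)<.06)&(abs(q[...,1])<.1)],[2,50,98],axis=0))
t=case(-.008,-.046,0)
print([arm.ik(t+[0,0,z],o) is not None for z in(.2,.1,.008)])
arm.reach(case(-.05,-.046,.25),o)
arm.move_l(t+[0,0,.16],.15); arm.move_l(t+[0,0,.03],.12); arm.wait(.2)
print(arm.move_l(t+[0,0,.0055],.025,force_limit=3),current_eef_pos()-t,current_force(),current_time_s())
E
```

```text
[ 0.4195 -0.1706  0.2995] 0.33876702760994254
bay 663 [-0.0005  0.0051  0.0104]
twin 689 [0.0016 0.0319 0.0438]
lidx [[ 0.0748 -0.0921  0.0835]
 [ 0.0779 -0.0012  0.1599]
 [ 0.0858  0.0896  0.2137]]
[True, True, True]
True [-0.0001 -0.0001  0.0088] [-0.2665 -0.3555  4.8553] 23.6333
```

```bash
python3 - <<'E'
from h import *
arm.set_gripper(.5); arm.wait(.2); p=current_eef_pos()
print(current_force(),current_grip_force())
arm.move_l(p+[0,0,.07],.05); arm.move_l(p+[0,0,.20],.2)
arm.reach(case(-.11,-.0,.26),current_orientation())
im,P,K,T=snap("wrist"); cv2.imwrite("pics/placed.png",im)
hsv=cv2.cvtColor(im,cv2.COLOR_BGR2HSV); q=(P-C0)@CR
for nm,s in(("leg",-1),("twin",1)):
    m=(abs(q[...,0])<.07)&(abs(q[...,1]-s*.046)<.043)&(q[...,2]>.025)&(q[...,2]<.055)&(hsv[...,0]>35)&(hsv[...,0]<100)
    m=cv2.morphologyEx(m.astype(np.uint8),cv2.MORPH_OPEN,np.ones((3,3)))>0
    print(nm,m.sum(),np.percentile(q[m],[1,50,99],axis=0))
print(current_time_s())
E
```

```text
[-0.8495  5.2121  3.1103] 2.839880073443055
leg 1546 [[-0.0547 -0.0579  0.0269]
 [ 0.0113 -0.0403  0.0353]
 [ 0.0493 -0.025   0.0446]]
twin 1537 [[-0.0555  0.0243  0.0262]
 [-0.0133  0.0446  0.0362]
 [ 0.0484  0.0623  0.0447]]
27.0917
```

View pics/placed.png

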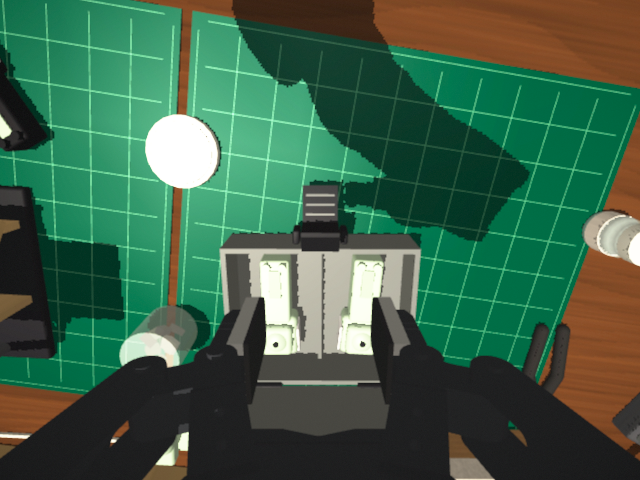

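The leg lies flat beside its twin, with tops at 35-45 mm. The leg spans x -55..+49 at y about -41, and the twin is unmoved at y about +45. In the picture they are at (278,300) and (365,300), with the latch at (320,215). Before closing I check the space behind the lid and the path.

```bash
cat >> h.py <<'E'
def lidpt(th,r=.135,h=.011,y=0,gap=0):
    n=np.array([np.sin(th),0,np.cos(th)])
    f=np.array([.075,y,.0555])+r*np.array([-np.cos(th),0,np.sin(th)])+(.008+gap)*n
    f=f+[h,0,0]; return case(*f)
E
python3 - <<'E'
from h import *
for n in("top","side"):
    f=np.load(f"pics/{n}0.npz"); K,T=cam(n); q=(cloud(f["d"],K,T)-C0)@CR
    for y in(-.06,-.03,0,.03):
        m=(q[...,0]>.085)&(q[...,0]<.15)&(abs(q[...,1]-y)<.03)&(q[...,2]<.4); print(n,y,q[m][:,2].max() if m.any() else None)
o=rpy(tilt(CY,0))
print(lidpt(1.6),lidpt(0))
print([arm.ik(lidpt(t),o) is not None for t in np.linspace(1.6,0,9)],[arm.ik(case(.12,0,z),o) is not None for z in(.3,.25,.19)],arm.ik(case(.03,0,.3),o) is not None)
E
```

```text
top -0.06 0.009810936175769225
top -0.03 0.011061687980678636
top 0 0.011061687980678636
top 0.03 0.012622994392900377
side -0.06 0.008124176853113507
side -0.03 0.008124176853113507
side 0 0.008252422357357014
side 0.03 0.008252422357357014
[0.6425 0.1801 0.1902] [0.4973 0.1574 0.0635]
[True, True, True, True, True, True, True, True, True] [True, True, True] True
```

```bash
python3 - <<'E'
from h import *
o=rpy(tilt(CY,0)); r=.130
arm.set_gripper(0)
arm.reach(case(-.05,0,.30),o)
arm.move_l(case(.128,0,.29),.2)
s=lidpt(1.6,r); arm.move_l(np.r_[case(.128,0,0)[:2],s[2]],.15)
print(current_force())
for th in np.linspace(1.55,.15,12):
    arm.move_l(lidpt(th,r),.12)
    if th<.16 or abs(th-.9)<.07: print(th,current_force(),current_time_s())
e=lidpt(0,r)
print(arm.move_l(e-[0,0,.004],.03,force_limit=30),current_eef_pos()-e,current_force())
arm.wait(.3); f=current_force(); 
arm.move_l(e+[0,0,.12],.12); arm.wait(.3)
im,P,K,T=snap("wrist"); cv2.imwrite("pics/shut.png",im); q=(P-C0)@CR
m=(abs(q[...,0]+.02)<.04)&(abs(q[...,1])<.08)&(q[...,2]<.15)&(q[...,2]>.03); p=q[m]
print("force",f,"lid z",np.median(p[:,2]),"slope",np.polyfit(p[:,0],p[:,2],1),current_time_s())
hk=(q[...,2]>.074)&(q[...,2]<.1)&(abs(q[...,0]+.08)<.04)&(abs(q[...,1])<.03); print("hook",hk.sum(),np.percentile(q[hk],[2,98],axis=0) if hk.any() else 0)
E
```

```text
[0.6027 0.908  1.2772]
0.9136363636363636 [-0.1943 -0.3651  0.6156] 31.775
0.15 [-0.0299 -0.1866  1.2859] 33.525
False [ 0.0007  0.0004 -0.0023] [-2.4179 -2.9921 19.0394]
force [-2.6892 -2.0262 18.6819] lid z 0.06501028428702058 slope [-0.0037  0.0649] 36.2917
hook 1156 [[-0.0962 -0.0161  0.0743]
 [-0.0827  0.0164  0.0809]]
```

View pics/shut.png

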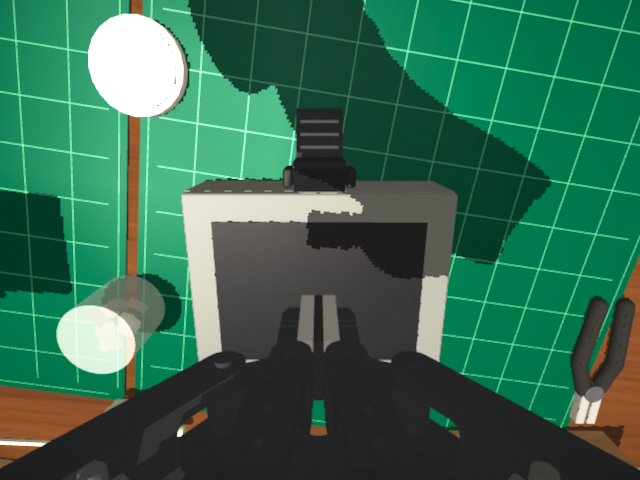

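The lid is level at z 0.065 and the hook at (320,180) is back in its original place over the lid. The robot is clear, so I hand the job in.

```bash
python3 -c "
from h import *
print(job_done())"
```

```text
the job is handed in; nothing more can be done
None
```

The leg lies flat in the empty half of the case beside its twin, the lid is snapped shut under the latch, the robot has let go, and the job is handed in; the hand-in gave no verdict.

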